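Hold the night-window tray lock open

ROBOT

A 7-joint arm with a two-finger parallel gripper is mounted at the origin on the work surface. World frame = base frame: x ahead of the robot, y to its left, z up, the work surface at z = 0. Lengths are in m, angles in rad, forces in N, time in s.
With the tool pointing down it reaches from about 0.425 to 0.875 m from the base axis. Payload 4.7 kg.
Tool frame: the origin (TCP) lies at the very end of the fingers, on their centre line; the grasp point (between the pads) lies 19 mm behind it; z points along the fingers, y is the line along which they close (so a half turn about z gives the same grasp; the last joint's range is limited). The gripper opens to 87 mm and grips with 3 to 60 N. Pads are 19 mm wide; open, the fingers measure 117 mm over their backs; the gripper's body (75 mm by 190 mm) begins 51 mm behind the grasp point.
Start: joints at [1.207, 0.321, -0.07, 1.45, 0.023, 1.371, -0.057], TCP at [0.24, -0.604, 0.223] pointing down, gripper open.
Joint ranges: [-2.86, 2.86], [-0.3, 2.09], [-1.38, 1.24], [0.06, 2.45], [-1.56, 4.7], [0.09, 2.05], [-2.69, 2.69]. Speed limits (rad/s): [2.57, 2.57, 3.14, 3.14, 3.14, 3.14, 3.14].

INTERFACE

Orientations are given as a rotation vector (axis times angle).
In Python, from bench import ctrl, imaging, ticket gives the robot as it stands.
- The arm moves only by the tool jog_arm, never from a script. Its argument "rows" is text: rows parted by semicolons, each of 7 numbers parted by spaces: the shift along the tool's x, y, z in cm, then the turn, a rotation vector about the tool's x, y, z in rad, then the closure, from -1 (fully open) to 1 (shut), so that 0 is half open. A call has 1 to 5 rows; each row shifts and turns the commanded pose from where the row before left it, along the tool's axes as they then stand; what a row does not reach is not made up. A row lasts 1/8 s, in which the tool goes at most 62.5 mm and 10.7 degrees, less where a joint would pass 70% of its speed; a pose out of reach is approached as far as the arm can. A call with a gripper value outside its range is refused whole. The fingers move at their own pace and stop on an object; "force" is the grip in N (left out, the last holds). Time passes only in rows, so rows that do not move let the fingers close. It gives the time, the measured TCP pose, the force, the opening and the grip force at its end, in the units of the state.
- ctrl.get_state(): the state, without advancing time (a new reading comes with each control period).
- imaging.get_image(name): name is "scene" or "top"; returns a dict with "img" (384x512x3 uint8, blue, green, red), "vertical_fov" (degrees; the focal length in pixels is half the picture's height over the tangent of half this angle, whatever the lens; pixels are square), "cx", "cy" (the principal point, pixels), "k1" (the pictures are not rectified: a ray, as slopes to the right and down, at radius r is drawn at 1 + k1 r^2 times it, then the intrinsics apply), "origin" and "orientation" of the camera in the world. Camera axes: x right, y down, z forward; pixel columns grow to the right and rows downward; lengths in m; the calibration is good to about 2 mm. A picture is of the moment at which its call begins. There is no depth.
- ticket.close_job(): hands the job in; it is judged then, once.
The state is a dict: "time": time; "joint_positions": joint angles; "qd": joint speeds; "joint_torque": joint torques, N m; "position": TCP position; "tool_rot": TCP orientation; "ft_force": force on the tool from outside, world axes, zero at the start; "torque": the same for the moment, N m; "grip_width": opening from 0.0 (shut) to 1.0 (fully open); "grip_force": force on a finger pad.
Only numpy, scipy, OpenCV 4.12 (cv2) and the standard library are available. Lean on these libraries where they do the work, as an engineer would, in place of code of your own. Each camera call takes 0.05 s, during which the arm holds its last target. There are 200 camera calls.

TASK

Draw and hold back the night window's tray bolt, so that the guest can pull out the tray with the room key in it: take the round-headed key from the wooden key block, put it in the tray lock, wiggling it past the sticky pins rather than forcing it, until it is fully home, then turn it a quarter turn clockwise. The lock is sprung, so finish still gripping the key and holding it turned; leave the other things where they are.

Things in the scene. Friction and masses are not known exactly. Their poses are not given: they have to be found in the camera images.
- tray_key: the key to use: steel blade, round brass disc head 38 mm across and 10 mm thick. It stands upright, blade down, in one of the block's two slots. Origin: centre of the disc; x through the disc's 10 mm thickness, y across the blade's width, z up, away from the blade. Shoulder collar (20 mm round) from 28 to 17 mm below the origin; the nose is 70 mm below it. 72 to 113 g
- key_tip (a point): the nose of that key's blade, on its axis, axes as the key's. Blade 5 mm thick (x), 14 mm wide (y), 42 mm long from collar to nose, the last 7 mm pointed at 45 degrees each side. The key is the same either way round (half turn about z)
- lock_mouth (a point): centre of the tray lock's keyway in the plug face, 61 mm above the counter; z up along the lock's axis, axes as the window's. Unturned, the keyway is 6.6 mm along x and 15.6 mm along y, with 45 degree sloped sides 2.8 mm deep at the mouth. A steel ring (27 mm inside, 52 mm outside) stands 3 mm proud round it. Home: collar on the plug face, nose 42 mm below this point
- lock (a joint): the plug's turn, rad: 0 at rest, grows clockwise seen from above, stop at 1.70. Spring 0.04 N m at rest to 0.13 N m at a quarter turn; it turns back if let go. Three sticky pins, 10, 20 and 33 mm deep, press on the blade's edge and can jam a straight push; easing off and turning it 5 degrees to and fro under a light push helps. Only a key fully home turns the plug. Key play in the plug: 7 degrees
- bolt (a joint): the steel bolt between lock and tray, m: 0 shot between the tray's two lugs, 0.0125 m per rad of the plug, about 0.020 at a quarter turn
- window: the night window's pass-through unit, fixed: sill plate 420 mm square, 8 mm thick, with the steel tray (280 x 180 mm, 42 mm high) and a glass hatch 223 mm high on its far side. Origin: middle of its underside; x towards the guest, y left. The lock case, 72 mm square and 60 mm high, stands at its near right: lock axis at x -130, y -140 mm
- block: oak key block, fixed, 64 x 140 x 50 mm (x, y, z), with two slots 8 mm (x) by 17 mm (y), 46 mm deep, at y -37 and +37 mm; origin: middle of its underside. The collars of the keys rest on its top, so that the head centres are 78 mm above the counter
- other_key: another key, in the block's other slot: narrow upright brass head 18 mm wide, 40 mm high, 10 mm thick; origin about the middle of its head, 78 mm above the counter. Leave it
- room_key: the guest's iron room key, 85 mm long, lying flat in the slide tray on a 42 mm brass disc fob; origin: centre of its bow. Leave it
- mug: chipped white enamel mug, 85 mm wide, 80 mm high, handle at +y; origin: centre of its underside. Leave it
- dish: pewter coin dish, 112 mm wide, 18 mm high, a few coins in it; origin: centre of its underside. Leave it
Not all that is in view belongs to the job. Leave any orange, red or turquoise look-alike of the tray_key alone.

How it is judged:
By the outcome, as a careful person would: the job done as asked, in the order asked, and still so for the second after the job is handed in, while the arm keeps its last pose, push and grip.
It also fails if it takes over 72 s, if anything falls off the work surface, if the arm or the gripper's body presses on something with over 40 N, if the wrist force passes 120 N, or if a joint passes its speed limit or range.

## Working session

There is one attempt and no reset: what is moved stays moved. The work goes in short steps, Python scripts to look and compute and a tool call to move; the robot and the scene stay as the last step left them, time stands still between calls to the robot, and variables do not carry over. Pictures are saved under pics/ and viewed, at most 10 in all, crops included, and the job is handed in when it is done.

Besides the shell and the picture viewer there is one more tool, called after "Request:" as name(argument=value, ...) on one line, values as JSON. jog_arm: Moves the arm, as the interface text tells. Its arguments: {"type":"object","properties":{"rows":{"type":"string"},"force":{"type":"number"}},"required":["rows"]}

```bash
ls; mkdir -p pics
cat > h.py <<'E'
import numpy as np, cv2
from scipy.spatial.transform import Rotation as R
from bench import ctrl, imaging, ticket
def cam(n):
    d=imaging.get_image(n); d['f']=d['img'].shape[0]/2/np.tan(np.radians(d['vertical_fov'])/2)
    o=np.array(d['orientation'],float); d['R']=R.from_rotvec(o).as_matrix() if o.size==3 else (o.reshape(3,3) if o.size==9 else R.from_quat(o).as_matrix())
    d['o']=np.array(d['origin']); return d
def ray(d,u,v):
    K=np.array([[d['f'],0,d['cx']],[0,d['f'],d['cy']],[0,0,1]])
    p=cv2.undistortPoints(np.array([[[u,v]]],float),K,np.array([d['k1'],0,0,0,0]),None,None,None)[0,0] if 0 else None
    a=np.array([(u-d['cx'])/d['f'],(v-d['cy'])/d['f']]); s=a.copy()
    for _ in range(20): s=a/(1+d['k1']*(s@s))
    return d['R']@np.array([s[0],s[1],1])
def onplane(d,u,v,z):
    r=ray(d,u,v); return d['o']+r*(z-d['o'][2])/r[2]
def proj(d,P):
    c=d['R'].T@(np.array(P)-d['o']); s=c[:2]/c[2]; s=s*(1+d['k1']*(s@s)); return s*d['f']+[d['cx'],d['cy']]
E
python3 - <<'E'
from h import *
s=ctrl.get_state(); print({k:np.round(v,3) for k,v in s.items()})
for n in('scene','top'):
    d=cam(n); print(n,d['origin'],d['orientation'],d['vertical_fov'],d['k1'],d['cx'],d['cy']); cv2.imwrite(f'pics/{n}0.png',cv2.resize(d['img'],(800,600),interpolation=cv2.INTER_CUBIC)); np.save(n+'0.npy',d['img'])
E
```

```text
pics
{'time': np.float64(0.0), 'joint_positions': array([ 1.207,  0.322, -0.07 ,  1.452,  0.023,  1.371, -0.057]), 'qd': array([-0.001,  0.001, -0.   ,  0.001, -0.001,  0.001,  0.   ]), 'joint_torque': array([-1.0000e-03, -4.9128e+01, -4.0400e-01, -3.1252e+01, -6.4000e-02,
        4.4000e-02,  0.0000e+00]), 'position': array([ 0.239, -0.604,  0.221]), 'tool_rot': array([-3.084e+00, -5.900e-01,  1.000e-03]), 'ft_force': array([-0.071,  0.211,  0.415]), 'torque': array([-0.007,  0.006, -0.007]), 'grip_force': np.float64(0.0), 'grip_width': np.float64(0.998)}
scene [ 1.36174796 -0.17845445  0.64171265] [-1.71316606 -1.47744738  0.77663269] 49.638350185943864 -0.021837003100770747 254.85155110346975 192.0788481630221
top [ 0.48428932 -0.03149846  1.09908218] [-2.20827497  2.1692434  -0.03445094] 57.68936383458196 0.03227682998409044 252.10268187742375 184.60278648261067
```

View pics/scene0.png

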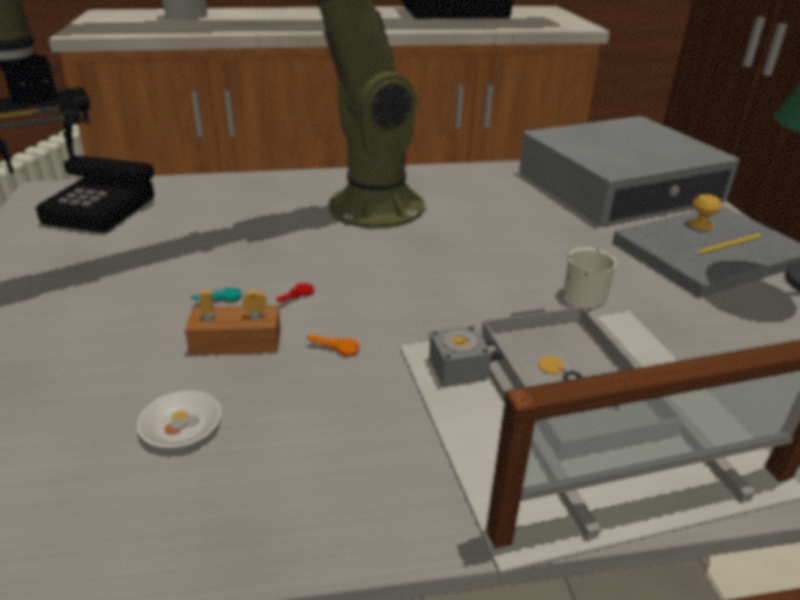

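View pics/top0.png

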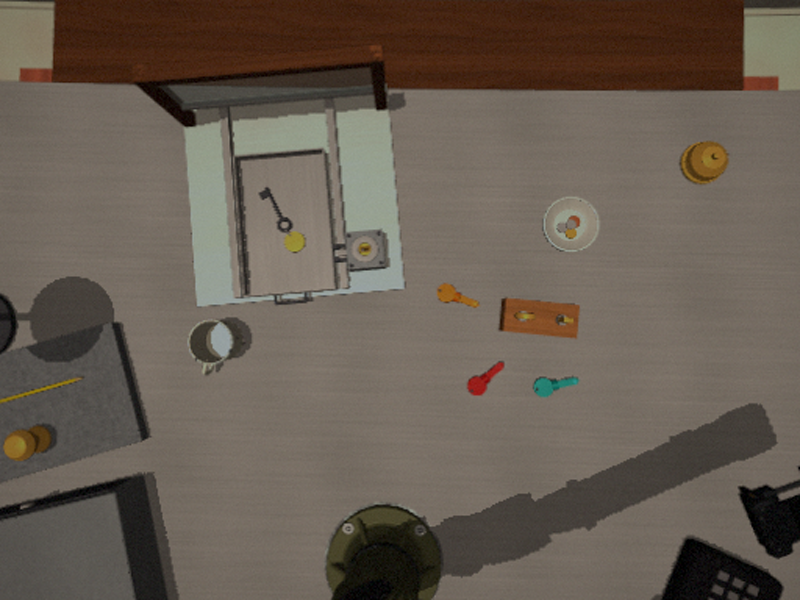

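The scene view shows the round-headed key in the block slot at (255,300) and the narrow one at (207,300). In the top view the round key is at (522,316), the lock at (365,250) and the block at (540,318). Next: colour masks and contours.

Run:
```python
from h import *
t=cam('top'); s=cam('scene')
T,S=t['img'],s['img']
def crop(im,x,y,w,h,k): return cv2.resize(im[y:y+h,x:x+w],(w*k,h*k),interpolation=cv2.INTER_CUBIC)
a=np.hstack([crop(T,315,180,65,45,6),crop(T,212,138,65,45,6)]); b=np.hstack([crop(S,115,180,65,45,6),crop(S,265,203,65,45,6)])
cv2.imwrite('pics/c1.png',np.vstack([a,b]))
def blobs(d,box,lo,hi,amin=8):
    x,y,w,h=box; hsv=cv2.cvtColor(d['img'][y:y+h,x:x+w],cv2.COLOR_BGR2HSV)
    m=cv2.inRange(hsv,lo,hi); out=[]
    n,l,st,c=cv2.connectedComponentsWithStats(m)
    for i in range(1,n):
        if st[i,4]>=amin:
            pts=np.argwhere(l==i)[:,::-1].astype(np.float32)+[x,y]
            out.append((c[i]+[x,y],st[i,4],cv2.minAreaRect(pts.astype(np.float32))))
    return out
hs=cv2.cvtColor(T,cv2.COLOR_BGR2HSV); print('oak',hs[210,330],'head T',hs[202,332:338])
hS=cv2.cvtColor(S,cv2.COLOR_BGR2HSV); print('oak S',hS[215,150],'head S',hS[192,158:168])
print('block T');[print(o) for o in blobs(t,(300,175,90,55),(5,110,60),(16,255,255),100)]
print('heads T');[print(o) for o in blobs(t,(318,180,60,45),(17,90,90),(35,255,255),4)]
print('lock T');[print(o) for o in blobs(t,(215,140,50,40),(12,80,60),(35,255,255),4)]
print('heads S');[print(o) for o in blobs(s,(118,180,60,30),(16,110,60),(35,255,255),4)]
print('lock S');[print(o) for o in blobs(s,(275,205,45,40),(10,80,60),(35,255,255),4)]
# lettuce sill: bright low-sat greenish
print('sill');[print(o) for o in blobs(t,(110,60,160,140),(30,10,130),(100,80,255),500)]
```

```text
oak [ 12 175 127] head T [[ 18 191 136]
 [ 18 187 147]
 [ 20 185 150]
 [ 25 171 151]
 [ 27 156 154]
 [ 26 163 150]]
oak S [ 13 175  93] head S [[ 20 177 121]
 [ 20 173 122]
 [ 19 180 122]
 [ 19 176 120]
 [ 19 176 122]
 [ 18 172 123]
 [ 19 175 121]
 [ 19 173 122]
 [ 19 182 119]
 [ 19 169 122]]
block T
(array([345.50324675, 203.06493506]), np.int32(924), ((345.7475280761719, 203.02476501464844), (48.25930404663086, 21.393299102783203), 5.710593223571777))
heads T
(array([335.79545455, 201.77272727]), np.int32(44), ((336.0, 202.0), (4.0, 12.0), 90.0))
(array([363.17391304, 204.56521739]), np.int32(23), ((363.0, 204.5), (3.0, 6.0), 90.0))
lock T
(array([233., 159.]), np.int32(59), ((233.00001525878906, 159.0), (8.485280990600586, 7.071067810058594), 45.0))
heads S
(array([131.62962963, 193.03703704]), np.int32(108), ((131.46153259277344, 192.80767822265625), (14.31647777557373, 7.648529529571533), 78.69007110595703))
(array([162.35087719, 192.85964912]), np.int32(171), ((162.5, 192.5), (13.0, 13.0), 90.0))
lock S
(array([293.82, 217.54]), np.int32(50), ((294.0, 217.5), (10.0, 5.0), 0.0))
sill
(array([236.32098391, 122.91709687]), np.int32(3293), ((223.7783660888672, 128.74755859375), (116.17401885986328, 59.66693115234375), 85.10090637207031))
(array([179.58724058,  85.63412759]), np.int32(1301), ((179.38392639160156, 85.4637680053711), (24.24551773071289, 60.89258575439453), 88.8982925415039))
(array([134.06841916, 138.68599208]), np.int32(2777), ((142.9615478515625, 136.19232177734375), (116.46861267089844, 48.497581481933594), 82.87498474121094))
```

View pics/c1.png

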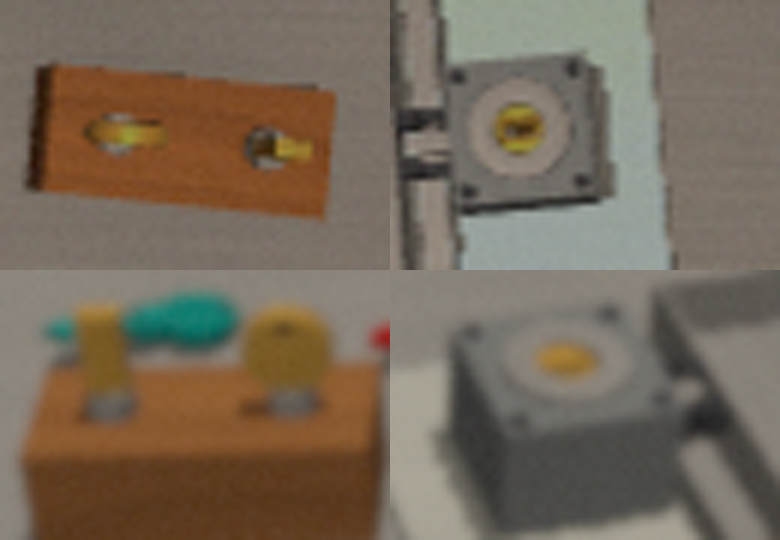

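The crops show the round-headed key's disc at about (120,133) in the top-left tile. The plug with its keyway is at (519,129), with screws at (459,76), (571,66), (583,181) and (469,190). I'll convert these to world positions.

Run:
```python
from h import *
from scipy.optimize import least_squares
t=cam('top'); s=cam('scene')
def tri(a,b):
    r1=ray(t,*a);r2=ray(s,*b);r1/=np.linalg.norm(r1);r2/=np.linalg.norm(r2)
    A=np.stack([r1,-r2],1);k=np.linalg.lstsq(A,s['o']-t['o'],rcond=None)[0]
    p,q=t['o']+k[0]*r1,s['o']+k[1]*r2; return (p+q)/2,np.linalg.norm(p-q)
f=lambda x,y,ox,oy:((x+.5)/6-.5+ox,(y+.5)/6-.5+oy)
print('plug top',onplane(t,233,159,.061),'scene',onplane(s,293.82,217.54,.061),'tri',tri((233,159),(293.82,217.54)))
sc=np.array([onplane(t,*f(x-390,y,212,138),.060)[:2] for x,y in[(459,76),(571,66),(583,181),(469,190)]])
def ang(p,q):d=q-p;return np.degrees(np.arctan2(d[1],d[0]))
print('screws',sc.mean(0),[ang(sc[3],sc[0]),ang(sc[2],sc[1]),ang(sc[1],sc[0])-90,ang(sc[2],sc[3])-90])
# sill right edge & near edge
hsv=cv2.cvtColor(t['img'],cv2.COLOR_BGR2HSV); m=cv2.inRange(hsv,(30,10,110),(100,80,255))
P=np.array([onplane(t,np.nonzero(m[v,200:270])[0].max()+200.5,v,.008)[:2] for v in range(80,180)])
l=cv2.fitLine(P.astype(np.float32),cv2.DIST_HUBER,0,.01,.01).ravel();print('sill right edge ang',np.degrees(np.arctan(l[1]/l[0])),l[2:])
P=np.array([onplane(t,u,np.nonzero(m[120:205,u])[0].max()+120.5,.008)[:2] for u in list(range(128,146))+list(range(226,254))])
l=cv2.fitLine(P.astype(np.float32),cv2.DIST_HUBER,0,.01,.01).ravel();print('near edge',np.degrees(np.arctan(l[0]/-l[1])),l[2:])
bc=np.array([onplane(t,*f(x,y,315,180),.05)[:2] for x,y in[(50,65),(335,92),(325,217),(42,188)]])
c=bc.mean(0);yaw=[ang(bc[1],bc[0])-90,ang(bc[2],bc[3])-90,ang(bc[2],bc[1]),ang(bc[3],bc[0])]
print('block',c,yaw,[np.linalg.norm(bc[i]-bc[(i+1)%4]) for i in range(4)])
y=np.radians(np.mean(yaw));print('slot +y',c+.037*np.array([-np.sin(y),np.cos(y)]),'slot -y',c-.037*np.array([-np.sin(y),np.cos(y)]))
print('head S on z=.078',onplane(s,162.4,192.9,.078),'tri',tri((335.8,201.8),(162.4,192.9)))
print('head T top z=.097',onplane(t,335.8,201.8,.09))
# block vertices in scene from crop bottom-left tile
for x,y in[(45,370-270),(378,367-270),(380,455-270),(28,455-270)]: print('Sblk',onplane(s,*f(x,y,115,180),.05))
st=ctrl.get_state();print(R.from_rotvec(st['tool_rot']).as_matrix().round(3))
```

```text
plug top [0.60994748 0.04491919 0.061     ] scene [0.60962853 0.04370854 0.061     ] tri (array([0.60979735, 0.04430293, 0.06108894]), np.float64(0.0012448842059815319))
screws [0.61024142 0.04400402] [np.float64(6.24170183259742), np.float64(7.043020135188997), np.float64(6.05278529824291), np.float64(5.491010968204478)]
sill right edge ang 5.800096 [ 0.71114475 -0.0143503 ]
near edge 5.9949293 [0.5194484 0.1528519]
block [ 0.48471091 -0.29432693] [np.float64(-4.423527520630245), np.float64(-4.7359364334311636), np.float64(-4.470563506873335), np.float64(-3.2459009169057844)] [np.float64(0.14118249423445195), np.float64(0.06220014857376075), np.float64(0.13987058060860444), np.float64(0.06145045733691066)]
slot +y [ 0.48743294 -0.25742719] slot -y [ 0.48198887 -0.33122666]
head S on z=.078 [ 0.49070909 -0.25925491  0.078     ] tri (array([ 0.48754926, -0.25919405,  0.07586437]), np.float64(0.0007295341492821652))
head T top z=.097 [ 0.48752183 -0.25568041  0.09      ]
Sblk [ 0.44986578 -0.36377983  0.05      ]
Sblk [ 0.46574915 -0.22475439  0.05      ]
Sblk [ 0.53008012 -0.22416755  0.05      ]
Sblk [ 0.51160969 -0.36402002  0.05      ]
[[ 0.929  0.369 -0.   ]
 [ 0.369 -0.929  0.001]
 [-0.    -0.001 -1.   ]]
```

Request:
jog_arm(rows="4.47 -2.88 0 0 0 0 -1;4.47 -2.88 0 0 0 0 -1;4.47 -2.88 0 0 0 0 -1;4.47 -2.88 0 0 0 0 -1;4.47 -2.88 0 0 0 0 -1")

```text
time: 0.92
position: [0.3952, -0.3864, 0.2228]
tool_rot: [3.085, 0.59, 0.0]
ft_force: [0.9, -0.2, 0.6]
grip_width: 0.998
grip_force: 0.0
```

Request:
jog_arm(rows="4.47 -2.88 0 0 0 -0.1 -0.5;4.6 -2.3 0 0 0 -0.18 -0.5;4.6 -1.9 0 0 0 -0.18 -0.5;0 0 0 0 0 -0.18 -0.5;0 0 0 0 0 -0.18 -0.5")

```text
time: 1.55
position: [0.4807, -0.259, 0.2226]
tool_rot: [2.588, 1.781, -0.0]
ft_force: [1.1, -0.4, -0.4]
grip_width: 0.753
grip_force: 0.0
```

Request:
jog_arm(rows="0 0 0 0 0 -0.18 -0.5;0 0 0 0 0 -0.12 -0.5;0 0 0 0 0 0 -0.5")

```text
time: 1.92
position: [0.4803, -0.2599, 0.2226]
tool_rot: [2.302, 2.137, -0.0]
ft_force: [-0.4, -0.2, -0.2]
grip_width: 0.748
grip_force: 0.0
```

```bash
cat >> h.py <<'E'
def go(x,y,yaw_y):
    "shift (cm) in tool axes to world x,y and turn to tool-y angle yaw_y (deg)"
    s=ctrl.get_state(); M=R.from_rotvec(s['tool_rot']).as_matrix(); p=s['position']
    d=M.T@(np.array([x,y,p[2]])-p); a=np.degrees(np.arctan2(M[1,1],M[0,1]))
    print('t',s['time'],'pos',np.round(p,4),'yawY',a.round(2),'zaxis',M[:,2].round(4),'d cm',(d*100).round(2),'dz rad',np.radians(-(yaw_y-a)).round(3),'q7',round(s['joint_positions'][6],3),'F',np.round(s['ft_force'],1),'T',np.round(s['torque'],2),'grip',s['grip_width'],s['grip_force'])
E
python3 -c "
from h import *
go(.4868,-.258,-4.3)"
```

```text
t 1.925 pos [ 0.4803 -0.2599  0.2226] yawY -4.26 zaxis [-0.e+00 -1.e-04 -1.e+00] d cm [ 0.24  0.63 -0.  ] dz rad 0.001 q7 0.332 F [-0.4 -0.2 -0.2] T [-0.05 -0.09  0.06] grip 0.7484855997170983 0.0
```

Request:
jog_arm(rows="0.24 0.63 4 0 0 0 -0.5;0 0 5 0 0 0 -0.5;0 0 0 0 0 0 -0.5")

```text
time: 2.3
position: [0.4838, -0.2566, 0.129]
tool_rot: [-2.297, -2.132, 0.004]
ft_force: [-0.0, -0.2, 1.1]
grip_width: 0.747
grip_force: 0.0
```

Run:
```python
from h import *
go(.4868,-.258,-4.3)
t=cam('top'); s=cam('scene')
f=lambda im,x,y,w,h,k:cv2.resize(im[y:y+h,x:x+w],(w*k,h*k),interpolation=cv2.INTER_CUBIC)
cv2.imwrite('pics/c2.png',np.hstack([f(t['img'],310,165,80,80,5),f(s['img'],110,130,80,80,5)]))
print(proj(s,[.4868,-.258,.078]),proj(s,ctrl.get_state()['position']),proj(t,ctrl.get_state()['position']))
```

```text
t 2.3 pos [ 0.4838 -0.2566  0.129 ] yawY -4.27 zaxis [-0.0072  0.0042 -1.    ] d cm [-0.12  0.31 -0.  ] dz rad 0.0 q7 0.293 F [-0.  -0.2  1.1] T [-0.01 -0.06 -0.01] grip 0.7469494108425915 0.0
[162.96204451 191.99410577] [160.45589623 172.59516411] [340.28414614 201.91908534]
```

View pics/c2.png

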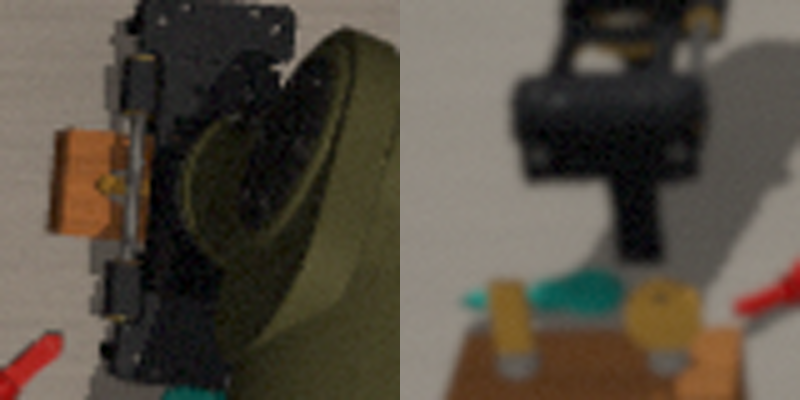

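The top tile shows the finger frame at (130,185) over the key. The scene tile shows the front finger at (638,250) and the round head at (662,315), so it is nearly lined up, with the key slightly to +x. I'll correct that and go down.

Request:
jog_arm(rows="0 0 0 0 0 0 -0.5;0 0 0 0 0 0 -0.5")

```text
time: 2.65
position: [0.4879, -0.2586, 0.1345]
tool_rot: [2.299, 2.136, 0.001]
ft_force: [-0.8, -1.1, -0.2]
grip_width: 0.748
grip_force: 0.0
```

```bash
python3 -c "
from h import *
go(.4868,-.259,-4.3)"
```

```text
t 2.65 pos [ 0.4879 -0.2586  0.1345] yawY -4.21 zaxis [ 0.0027 -0.0019 -1.    ] d cm [-0.05 -0.1  -0.  ] dz rad 0.002 q7 0.294 F [-0.8 -1.1 -0.2] T [-0.   -0.09  0.06] grip 0.7475568784957957 0.0
```

Request:
jog_arm(rows="0 -0.1 2.5 0 0 0 -0.5;0 0 2.5 0 0 0 -0.5;0 0 1.6 0 0 0 -0.5;0 0 0.7 0 0 0 -0.5;0 0 0 0 0 0 -0.5")

```text
time: 3.28
position: [0.486, -0.258, 0.0597]
tool_rot: [2.301, 2.139, 0.0]
ft_force: [-0.4, 0.9, -0.5]
grip_width: 0.754
grip_force: 0.0
```

Request:
jog_arm(rows="0 0 0 0 0 0 0.3;0 0 0 0 0 0 0.5;0 0 0 0 0 0 0.7;0 0 0 0 0 0 0.8;0 0 0 0 0 0 1", force=5)

```text
time: 3.9
position: [0.4858, -0.2579, 0.0596]
tool_rot: [2.301, 2.139, -0.0]
ft_force: [0.4, 0.2, -0.1]
grip_width: 0.265
grip_force: 0.3
```

Request:
jog_arm(rows="0 0 0 0 0 0 1;0 0 0 0 0 0 1;0 0 0 0 0 0 1;0 0 0 0 0 0 1", force=5)

```text
time: 4.4
position: [0.486, -0.2579, 0.0596]
tool_rot: [2.301, 2.139, 0.0]
ft_force: [1.2, -0.2, -0.2]
grip_width: 0.216
grip_force: 5.0
```

```bash
python3 -c "
from h import *
go(.4868,-.259,-4.3)"
```

```text
t 4.4 pos [ 0.486  -0.2579  0.0596] yawY -4.18 zaxis [ 4.e-04 -2.e-04 -1.e+00] d cm [-0.1   0.09  0.  ] dz rad 0.002 q7 0.263 F [ 1.2 -0.2 -0.2] T [-0.07 -0.34 -0.02] grip 0.21553677190660814 5.000053569674492
```

The opening is about 18.8 mm, so the fingertips are on the 20 mm collar. I'll open, raise 7 mm and regrip on the disc.

Request:
jog_arm(rows="0 0 0 0 0 0 0.3;0 0 0 0 0 0 0.3;0 0 -0.4 0 0 0 0.3;0 0 -0.3 0 0 0 0.3;0 0 0 0 0 0 0.5")

```text
time: 5.03
position: [0.4861, -0.2581, 0.067]
tool_rot: [2.3, 2.138, 0.0]
ft_force: [0.2, -1.5, 0.1]
grip_width: 0.299
grip_force: 0.0
```

Request:
jog_arm(rows="0 0 0 0 0 0 0.7;0 0 0 0 0 0 1;0 0 0 0 0 0 1;0 0 0 0 0 0 1;0 0 0 0 0 0 1", force=6)

```text
time: 5.65
position: [0.486, -0.2579, 0.0665]
tool_rot: [2.301, 2.139, 0.0]
ft_force: [1.2, 0.4, -1.5]
grip_width: 0.115
grip_force: 6.0
```

Request:
jog_arm(rows="0 0 0 0 0 0 1;0 0 0 0 0 0 1;0 0 0 0 0 0 1", force=6)

```text
time: 6.02
position: [0.486, -0.2579, 0.0665]
tool_rot: [2.301, 2.139, 0.0]
ft_force: [2.6, 0.2, -1.5]
grip_width: 0.116
grip_force: 6.0
```

```bash
python3 -c "
from h import *
go(.4868,-.259,-4.3)"
```

```text
t 6.025 pos [ 0.486  -0.2579  0.0665] yawY -4.18 zaxis [ 3.e-04 -1.e-04 -1.e+00] d cm [-0.11  0.09  0.  ] dz rad 0.002 q7 0.267 F [ 2.6  0.2 -1.5] T [-0.06 -0.59 -0.03] grip 0.11592231601662456 5.997034732718021
```

Request:
jog_arm(rows="0 0 0 0 0 0 1;0 0 0 0 0 0 1;0 0 -1 0 0 0 1;0 0 -2 0 0 0 1;0 0 -2 0 0 0 1", force=45)

```text
time: 6.65
position: [0.4851, -0.2578, 0.1175]
tool_rot: [-2.3, -2.138, 0.002]
ft_force: [-0.3, -0.9, -0.9]
grip_width: 0.109
grip_force: 45.0
```

Request:
jog_arm(rows="0 0 -3 0 0 0 1;0 0 -4 0 0 0 1;0 0 -1 0 0 0 1;0 0 0 0 0 0 1;0 0 0 0 0 0 1")

```text
time: 7.28
position: [0.4846, -0.2575, 0.1949]
tool_rot: [-2.299, -2.137, 0.002]
ft_force: [1.7, 0.4, -0.5]
grip_width: 0.112
grip_force: 45.0
```

Run:
```python
from h import *
go(.6098,.044,5.9)
s=cam('scene'); st=ctrl.get_state(); p=st['position']
f=lambda im,x,y,w,h,k:cv2.resize(im[y:y+h,x:x+w],(w*k,h*k),interpolation=cv2.INTER_CUBIC)
q=proj(s,p); x,y=int(q[0])-40,int(q[1])-30
cv2.imwrite('pics/c3.png',f(s['img'],x,y,80,80,7)); print(x,y)
# disc centre nominal = TCP z + .0115; tip = centre-.070
for dz in(.0115,-.0055,-.0165,-.0515,-.0585): print(dz,(proj(s,p+[0,0,dz])-[x,y]+.5)*7-.5)
```

```text
t 7.275 pos [ 0.4846 -0.2575  0.1949] yawY -4.19 zaxis [-0.0029  0.0013 -1.    ] d cm [30.99 10.28  0.  ] dz rad -0.176 q7 0.316 F [ 1.7  0.4 -0.5] T [-0.04 -0.05 -0.  ] grip 0.1117344883688034 44.99496250413358
118 119
0.0115 [279.19416344 182.97451947]
-0.0055 [284.82991765 229.11183966]
-0.0165 [288.42301205 258.49605712]
-0.0515 [299.58399087 349.61818297]
-0.0585 [301.76784791 367.42117312]
```

View pics/c3.png

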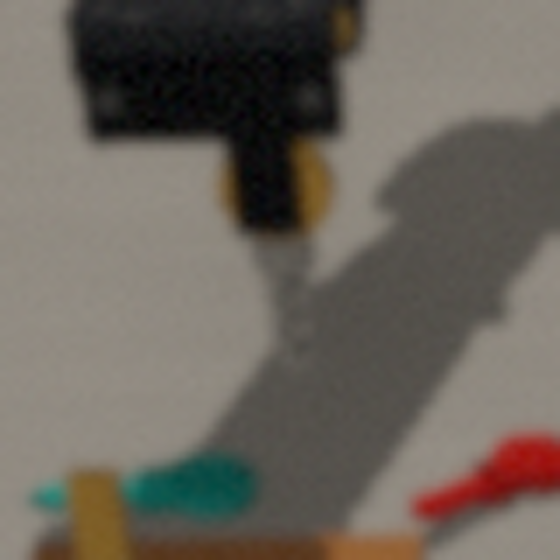

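The picture shows the key hanging straight. The disc centre is near (277,185) and the nose at (298,362), within 1 mm of where the TCP predicts. Next I carry it over the lock.

Request:
jog_arm(rows="4 1.4 0 0 0 0 1;5 1.65 0 0 0 0 1;5 1.65 0 0 0 0 1;5 1.65 0 0 0 0 1;5 1.65 0 0 0 0 1")

```text
time: 7.95
position: [0.5828, -0.023, 0.1952]
tool_rot: [-2.3, -2.138, 0.003]
ft_force: [-0.0, -0.6, -2.2]
grip_width: 0.113
grip_force: 45.0
```

Request:
jog_arm(rows="4 1.4 0 0 0 0 1;3 0.9 0 0 0 0 1;0 0 0 0 0 -0.088 1;0 0 0 0 0 -0.088 1;0 0 0 0 0 0 1")

```text
time: 8.57
position: [0.6104, 0.0437, 0.1951]
tool_rot: [-2.104, -2.331, 0.003]
ft_force: [0.8, 0.5, -1.0]
grip_width: 0.111
grip_force: 45.0
```

Request:
jog_arm(rows="0 0 0 0 0 0 1;0 0 0 0 0 0 1")

```text
time: 8.82
position: [0.611, 0.0436, 0.1963]
tool_rot: [-2.105, -2.332, 0.001]
ft_force: [0.8, -0.4, -0.7]
grip_width: 0.114
grip_force: 45.0
```

```bash
python3 -c "
from h import *
go(.6098,.0445,5.9)"
```

```text
t 8.825 pos [0.611  0.0436 0.1963] yawY 5.84 zaxis [-5.e-04 -1.e-04 -1.e+00] d cm [ 0.1  -0.11  0.  ] dz rad -0.001 q7 -0.159 F [ 0.8 -0.4 -0.7] T [-0.03 -0.11 -0.01] grip 0.11385165362201725 44.99494216404855
```

Request:
jog_arm(rows="0.1 -0.1 2 0 0 0 1;0 0 2.5 0 0 0 1;0 0 1.8 0 0 0 1;0 0 0 0 0 0 1;0 0 0 0 0 0 1")

```text
time: 9.45
position: [0.6105, 0.0449, 0.134]
tool_rot: [2.104, 2.333, 0.001]
ft_force: [-0.7, 0.4, -1.0]
grip_width: 0.11
grip_force: 45.0
```

Run:
```python
from h import *
go(.6098,.0445,5.9)
s=cam('scene'); t=cam('top'); st=ctrl.get_state(); p=st['position']
f=lambda im,x,y,w,h,k:cv2.resize(im[y:y+h,x:x+w],(w*k,h*k),interpolation=cv2.INTER_CUBIC)
cv2.imwrite('pics/c4.png',np.hstack([f(s['img'],260,170,65,80,6),f(t['img'],205,125,65,80,6)]))
for dz in(.0115,-.0165,-.0585,.061-p[2]): print(dz,(proj(s,p+[0,0,dz])-[260,170]+.5)*6-.5)
```

```text
t 9.45 pos [0.6105 0.0449 0.134 ] yawY 5.91 zaxis [ 9.e-04  2.e-04 -1.e+00] d cm [-0.03 -0.07 -0.  ] dz rad 0.0 q7 -0.184 F [-0.7  0.4 -1. ] T [ 0.01 -0.13 -0.01] grip 0.10992892171828214 44.99492987059057
0.0115 [225.25020451 105.16804623]
-0.0165 [219.74134047 167.79185617]
-0.0585 [211.79685297 257.96387229]
-0.07359556786404825 [209.03079868 289.32076816]
```

View pics/c4.png

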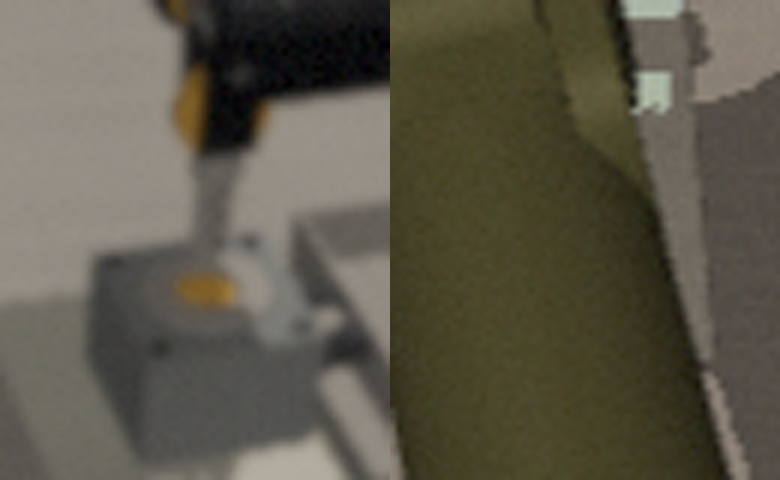

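The scene tile shows the nose at (208,255) straight above the plug centre at (206,290), aligned within 1 mm. I'll ease it down.

Request:
jog_arm(rows="0 0 0.5 0 0 0 1;0 0 0.4 0 0 0 1;0 0 0.4 0 0 0 1;0 0 0.2 0 0 0 1;0 0 0.2 0 0 0 1")

```text
time: 10.18
position: [0.61, 0.0446, 0.1164]
tool_rot: [2.104, 2.333, -0.0]
ft_force: [-0.2, -0.5, -1.9]
grip_width: 0.114
grip_force: 45.0
```

Request:
jog_arm(rows="0 0 0.2 0 0 0 1;0 0 0.2 0 0 0 1;0 0 0 0 0 0 1")

```text
time: 10.55
position: [0.6099, 0.0446, 0.1123]
tool_rot: [-2.104, -2.333, 0.0]
ft_force: [-0.2, 0.8, -1.3]
grip_width: 0.111
grip_force: 45.0
```

Nose is about 7 mm in with no contact force. Next come the pins: small pushes with a ±5° wiggle.

Request:
jog_arm(rows="0 0 0.2 0 0 0.087 1;0 0 0.2 0 0 -0.174 1;0 0 0.2 0 0 0.174 1;0 0 0.2 0 0 -0.174 1;0 0 0 0 0 0.087 1")

```text
time: 11.18
position: [0.6105, 0.0444, 0.1057]
tool_rot: [2.104, 2.331, 0.0]
ft_force: [-1.8, -0.9, 3.6]
grip_width: 0.112
grip_force: 45.0
```

Request:
jog_arm(rows="0 0 0.15 0 0 0.087 1;0 0 0.15 0 0 -0.174 1;0 0 0.15 0 0 0.174 1;0 0 0.15 0 0 -0.174 1;0 0 0 0 0 0.087 1")

```text
time: 11.8
position: [0.61, 0.0444, 0.0989]
tool_rot: [2.105, 2.332, -0.001]
ft_force: [-0.1, -0.3, -1.6]
grip_width: 0.109
grip_force: 45.0
```

Request:
jog_arm(rows="0 0 0.15 0 0 0.087 1;0 0 0.15 0 0 -0.174 1;0 0 0.15 0 0 0.174 1;0 0 0.15 0 0 -0.174 1;0 0 0 0 0 0.087 1")

```text
time: 12.42
position: [0.6107, 0.0444, 0.0942]
tool_rot: [2.104, 2.331, 0.001]
ft_force: [-2.8, -0.7, 6.0]
grip_width: 0.113
grip_force: 45.0
```

Request:
jog_arm(rows="0 0 0.1 0 0 0.087 1;0 0 0.1 0 0 -0.174 1;0 0 0.1 0 0 0.174 1;0 0 0.1 0 0 -0.174 1;0 0 0 0 0 0.087 1")

```text
time: 13.05
position: [0.6104, 0.0444, 0.0894]
tool_rot: [2.104, 2.332, 0.0]
ft_force: [-1.4, -0.4, 0.6]
grip_width: 0.115
grip_force: 45.0
```

Request:
jog_arm(rows="0 0 0.1 0 0 0.087 1;0 0 0.1 0 0 -0.174 1;0 0 0.1 0 0 0.174 1;0 0 0.1 0 0 -0.174 1;0 0 0 0 0 0.087 1")

```text
time: 13.68
position: [0.6103, 0.0444, 0.0852]
tool_rot: [2.104, 2.332, 0.0]
ft_force: [-1.9, -0.5, 0.5]
grip_width: 0.111
grip_force: 45.0
```

Request:
jog_arm(rows="0 0 0.1 0 0 0.087 1;0 0 0.1 0 0 -0.174 1;0 0 0.1 0 0 0.174 1;0 0 0.1 0 0 -0.174 1;0 0 0 0 0 0.087 1")

```text
time: 14.3
position: [0.6105, 0.0444, 0.0822]
tool_rot: [2.104, 2.331, 0.0]
ft_force: [-2.8, -0.1, 6.1]
grip_width: 0.11
grip_force: 45.0
```

Request:
jog_arm(rows="0 0 0.1 0 0 0.087 1;0 0 0.1 0 0 -0.174 1;0 0 0.1 0 0 0.174 1;0 0 0.1 0 0 -0.174 1;0 0 0 0 0 0.087 1")

```text
time: 14.92
position: [0.6106, 0.0444, 0.0778]
tool_rot: [2.104, 2.331, 0.0]
ft_force: [-1.0, 0.0, 2.9]
grip_width: 0.115
grip_force: 45.0
```

Request:
jog_arm(rows="0 0 0.1 0 0 0.087 1;0 0 0.1 0 0 -0.174 1;0 0 0 0 0 0.174 1;0 0 0 0 0 -0.174 1;0 0 0 0 0 0.087 1")

```text
time: 15.55
position: [0.6108, 0.0445, 0.0773]
tool_rot: [2.104, 2.331, 0.0]
ft_force: [-5.1, -1.2, 11.6]
grip_width: 0.111
grip_force: 45.0
```

Request:
jog_arm(rows="0 0 0.1 0 0 0.087 1;0 0 0 0 0 -0.174 1;0 0 0 0 0 0.174 1;0 0 0 0 0 -0.174 1;0 0 0 0 0 0.087 1")

```text
time: 16.18
position: [0.6108, 0.0445, 0.0772]
tool_rot: [2.103, 2.331, 0.0]
ft_force: [-6.3, -1.3, 16.8]
grip_width: 0.107
grip_force: 45.0
```

Firm stop at TCP z 0.0772, which is the expected home height. Now the turn: firmer grip, slightly less push, clockwise (+ about tool z).

Request:
jog_arm(rows="0 -0.06 -0.05 0 0 0 1;0 0 0 0 0 0.12 1;0 0 0 0 0 0.15 1;0 0 0 0 0 0.15 1;0 0 0 0 0 0 1", force=60)

```text
time: 16.8
position: [0.6101, 0.0445, 0.0773]
tool_rot: [2.543, 1.84, 0.0]
ft_force: [-5.7, -0.8, 13.3]
grip_width: 0.11
grip_force: 60.0
```

```bash
python3 -c "
from h import *
go(.6105,.0445,5.9)"
```

```text
t 16.8 pos [0.6101 0.0445 0.0773] yawY -18.22 zaxis [ 0.0015 -0.0017 -1.    ] d cm [0.02 0.04 0.  ] dz rad -0.421 q7 -0.604 F [-5.7 -0.8 13.3] T [-0.36  1.34  0.08] grip 0.1100096330846421 60.02296568825841
```

Request:
jog_arm(rows="0 0 0 0 0 0.17 1;0 0 0 0 0 0.17 1;0 0 0 0 0 0.17 1;0 0 0 0 0 0.17 1;0 0 0 0 0 0.17 1")

```text
time: 17.42
position: [0.6089, 0.0455, 0.0772]
tool_rot: [-3.079, -0.623, 0.001]
ft_force: [-8.4, 0.6, 16.3]
grip_width: 0.112
grip_force: 60.0
```

Request:
jog_arm(rows="0 0 0 0 0 0.15 1;0 0 0 0 0 0.15 1;0 0 0 0 0 0.05 1;0 0 0 0 0 0 1;0 0 0 0 0 0 1")

```text
time: 18.05
position: [0.6088, 0.0461, 0.0772]
tool_rot: [-3.14, -0.087, 0.002]
ft_force: [-7.8, 1.6, 16.2]
grip_width: 0.112
grip_force: 60.0
```

Run:
```python
from h import *
go(.6105,.0445,5.9)
s=cam('scene'); im=s['img'][190:250,265:345]
cv2.imwrite('pics/c5.png',cv2.resize(im,(800,600),interpolation=cv2.INTER_CUBIC))
```

```text
t 18.05 pos [0.6088 0.0461 0.0772] yawY -86.84 zaxis [-1.1e-03  5.0e-04 -1.0e+00] d cm [ 0.16  0.17 -0.  ] dz rad -1.619 q7 -1.736 F [-7.8  1.6 16.2] T [0.3  2.24 0.13] grip 0.11178489998242536 60.01526520587504
```

View pics/c5.png

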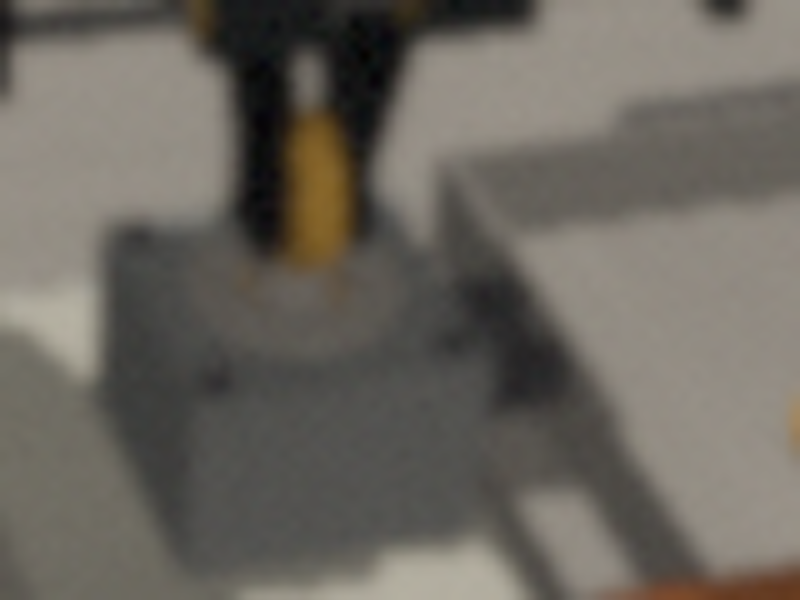

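The head is now edge-on at (318,190), the collar is on the plug, and the bolt is gone from the gap by the tray. The torque of 0.13 N m matches a quarter turn. I'll add a few degrees to cover the key play and ease the side load.

Request:
jog_arm(rows="-0.06 0 0 0 0 0.04 1;0 0 0 0 0 0.04 1;0 0 0 0 0 0 1;0 0 0 0 0 0 1")

```text
time: 18.6
position: [0.6087, 0.0463, 0.0772]
tool_rot: [-3.14, 0.039, -0.0]
ft_force: [-6.4, 1.0, 16.2]
grip_width: 0.109
grip_force: 60.0
```

```bash
python3 -c "
from h import *
go(.6105,.0445,5.9)"
```

```text
t 18.6 pos [0.6087 0.0463 0.0772] yawY -91.42 zaxis [ 0.     0.001 -1.   ] d cm [ 0.19  0.17 -0.  ] dz rad -1.699 q7 -1.812 F [-6.4  1.  16.2] T [0.38 1.93 0.12] grip 0.10913927093693693 60.013599526137114
```

Request:
jog_arm(rows="0 0 0 0 0 0.035 1;0 0 0 0 0 0 1;0 0 0 0 0 0 1;0 0 0 0 0 0 1;0 0 0 0 0 0 1")

```text
time: 19.23
position: [0.6086, 0.0463, 0.0772]
tool_rot: [-3.139, 0.094, 0.0]
ft_force: [-6.5, 1.7, 15.1]
grip_width: 0.109
grip_force: 60.0
```

Run:
```python
from h import *
go(.6105,.0445,5.9)
s=cam('scene'); t=cam('top'); go(.6105,.0445,5.9)
cv2.imwrite('pics/c6.png',np.vstack([cv2.resize(s['img'],(400,300)),cv2.resize(t['img'],(400,300))]))
a=cv2.resize(s['img'][190:250,265:345],(800,600),interpolation=cv2.INTER_CUBIC); cv2.imwrite('pics/c7.png',a)
```

```text
t 19.225 pos [0.6086 0.0463 0.0772] yawY -93.43 zaxis [-0.     0.001 -1.   ] d cm [ 0.2   0.17 -0.  ] dz rad -1.734 q7 -1.845 F [-6.5  1.7 15.1] T [0.44 1.9  0.12] grip 0.10899055599270638 60.01308476552367
t 19.325 pos [0.6087 0.0463 0.0772] yawY -93.43 zaxis [-0.     0.001 -1.   ] d cm [ 0.2   0.17 -0.  ] dz rad -1.734 q7 -1.845 F [-6.7  1.1 16. ] T [0.45 1.91 0.09] grip 0.10842179548546352 60.01314832828939
```

View pics/c7.png

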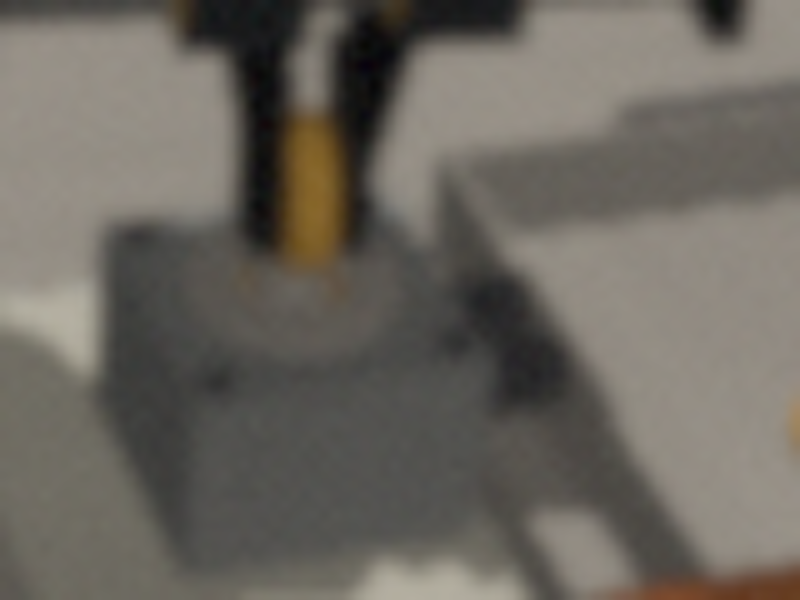

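The key is edge-on at (315,190), home and turned about 99° at the gripper, with spring torque steady. The bolt is clear of the lugs at (520,330). Handing in.

```bash
python3 -c "
from bench import ticket
print(ticket.close_job())"
```

```text
the job is handed in; nothing more can be done
None
```

I handed in the job with the tray key fully home, turned clockwise to about a quarter turn and still gripped; the bolt looks clear of the tray lugs in the camera view, but the judge returned no verdict.

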